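# Return the skewer to the clip-on rack and lock it in

## Task

Slide the lock bar of the skewer rack fully open, take the knob-headed skewer out of its jade-green holder and stand it point down, fully home with its collar on the wood, in the rack's one empty hole. Then slide the lock bar fully shut so that its fork closes round the skewer's neck. Leave everything else on the tray standing where it is.

Things in the scene. Friction and masses are not known exactly. Their poses are not given: they have to be found in the camera images.
- skewer: The bamboo skewer to move, 120 mm long (all sizes mm), round, 25 g, standing point down in the bored jade-green holder. Origin at the point, z along it to the head. From the point up: 12 of taper, then shank 7 diameter to 58; collar 18 diameter, 58 to 63; neck 8 diameter, 63 to 88; cylindrical head 16 diameter, 88 to 120, where it is gripped.
- skewer_collar (a point): Point on the skewer's axis at the underside of its collar, 58 above the point; lies on the mouth of the rack hole when fully home.
- skewer_head (a point): Centre of the skewer's head, 104 above the point.
- skewer_holder: Jade-green plastic block 56 x 56 x 66 mm high, loose, 250 g, with one upright 10 mm bore 62 deep in the middle of its top, in which the skewer stands with its collar resting on the block's top. Origin: centre of the underside.
- rack: Fixed bamboo rack, clipped to the tray's far edge. Sizes in mm: 50 wide (x), y = -133 to +115; deck 70 above its underside, which is 6 above the tray. Origin on the underside below the empty hole. Two skewers like the loose one stand fixed at y = +45, +90, tops 62 above the deck. From y = -33 to -133 a raised guide (rails to 84 above the underside) carries the lock bar.
- rack_hole (a point): Centre of the mouth of the rack's one empty hole, at deck height; axes as the rack's. Round, 9 mm diameter, 62 mm deep, its mouth chamfered by 3 mm.
- lock (a joint): Slide of the steel lock bar, m: 0 shut, 0.045 fully open, along the rack's -y, away from the hole; 1.2 N friction, stays where left. In mm: bar 28 wide, 4 thick, 8 to 12 above the deck; its fork has a 13 wide slot round the hole's axis, open to +y. Tips reach 12 past the axis when shut, stop 33 short when open. Shut, no collar passes; a seated collar lies below it.
- lock_knob (a point): Middle of the lock bar's upright knob, 14 mm diameter, 28 mm high, standing on the bar 12 to 40 above the deck (this point is 26 above the deck); 52 from the hole's axis on the -y side when shut, 97 when open.
- chopstick_holder: Second jade-green block, 56 x 56 x 66 mm high, with a pair of dark 8 mm chopsticks standing up to 166. Not to be moved. Origin: centre of the underside.
- bowl: Matte black ceramic bowl, 116 mm diameter, 52 high. Not to be moved. Origin: centre of the underside.
- fork: Stainless serving fork lying flat, 193 mm long along its x, 30 wide, 5 high; origin in the middle of its underside. Not to be moved.
- canister: Closed tin sesame canister, 71 mm diameter, 105 high; origin in the middle of its underside. Not to be moved. Origin: centre of the underside.
- bottle: Amber glass bottle, 56 mm diameter, 130 high. Not to be moved. Origin: centre of the underside.
- cup: White tea cup, 70 mm diameter, 70 high. Not to be moved. Origin: centre of the underside.
- dish: Small blue ceramic dish, 96 mm diameter, 18 high. Not to be moved. Origin: centre of the underside.
Things that resemble listed ones, but are neither listed nor needed, are in the scene too. Leave any grey look-alike of the skewer alone.

How it is judged:
On the way, in this order (a step that is already met when the one before it is completed fails the run):
1. the lock bar has been slid open (at least 35 mm) (value of joint lock above 0.035 m), for 0.2 s.
2. the skewer is fully home in the empty hole while the lock bar is still open (at least 20 mm) (horizontal distance between skewer_collar and rack_hole below 0.004 m and z of skewer_collar in the frame of rack_hole between -0.004 and 0.003 m and angle between skewer's own z axis and vertical below 0.08 rad and value of joint lock above 0.02 m), for 0.2 s.
At the end, for the whole second after the job is handed in: The skewer stands at rest in the rack's empty hole, collar within 3 mm of the deck and 4 mm of the hole's axis, within 0.08 rad of upright; the lock bar is shut to within 6 mm; the emptied holder still stands upright (horizontal distance between skewer_collar and rack_hole below 0.004 m and z of skewer_collar in the frame of rack_hole between -0.004 and 0.003 m and angle between skewer's own z axis and vertical below 0.08 rad and value of joint lock below 0.006 m and linear speed of skewer below 0.02 m/s and angle between skewer_holder's own z axis and vertical below 0.1 rad); the robot touches nothing.
It fails at once if a bystander (chopstick holder, bowl, fork, canister, bottle, cup or dish) is pushed more than 30 mm from its place (distance of any of chopstick_holder, bowl, fork, canister, bottle, cup, dish from where it was at the start of the episode above 0.03 m).
It fails at once if the skewer's holder is dragged more than 50 mm from its place (distance of skewer_holder from where it was at the start of the episode above 0.05 m).
It also fails if it takes over 67 s, if anything falls off the work surface, if the arm or the gripper's body presses on something with over 40 N, if the wrist force passes 120 N, or if a joint passes its speed limit or range.

## Robot

A 6-joint arm with a two-finger parallel gripper is mounted at the origin on the work surface. World frame = base frame: x ahead of the robot, y to its left, z up, the work surface at z = 0. Lengths are in m, angles in rad, forces in N, time in s.
With the tool pointing down it reaches from about 0.375 to 0.9 m from the base axis. Payload 3.1 kg.
Tool frame: the origin (TCP) lies between the finger pads; the fingertips stand 17 mm ahead of it and the grasp point (between the pads) lies 2 mm behind it (robot.nose_length is the distance from the TCP to the fingertips, in m); z points along the fingers, y is the line along which they close (so a half turn about z gives the same grasp; the last joint's range is limited). The gripper opens to 87 mm and grips with 3 to 60 N. Pads are 19 mm wide; open, the fingers measure 117 mm over their backs; the gripper's body (75 mm by 190 mm) begins 51 mm behind the grasp point.
Start: joints at [1.05, 0.527, 1.433, -0, 1.181, -0.178], TCP at [0.209, 0.589, 0.24] pointing down, gripper open.
Joint ranges: [-3.08, 3.08], [-0.75, 2.2], [0.22, 2.44], [-1.43, 4.57], [0, 2.65], [-2.85, 2.85]. Speed limits (rad/s): [2.79, 2.79, 3.14, 3.14, 3.14, 3.14].

## Interface

Orientations are given as a unit quaternion [x, y, z, w].
In Python, from rig import robot, cams gives the robot as it stands.
- The arm moves only by the shell command python3 -m pendant 'ROWS' [FORCE]. ROWS is JSON, a list of rows, each an object with "jaw": the opening, from 0 (shut) to 1 (fully open); "linear": the shift along the tool's x, y, z in cm, a list of three; "twist": the turn about the tool's z in degrees. A call has 1 to 12 rows; each row shifts and turns the commanded pose from where the row before left it, along the tool's axes as they then stand; what a row does not reach is not made up. A row lasts 1/12 s, in which the tool goes at most 41.7 mm and 7.16 degrees, less where a joint would pass 70% of its speed; a pose out of reach is approached as far as the arm can. A call is refused whole if a number of a shift passes 4.17 or a number of a turn 7.16, either way. A call with a gripper value outside its range is refused whole. The fingers move at their own pace and stop on an object; FORCE is the grip in N (left out, the last holds). Time passes only in rows, so rows that do not move let the fingers close. It gives the time, the measured TCP pose, the force, the opening and the grip force at its end, in the units of the state.
- robot.get_obs(): the state, without advancing time (a new reading comes with each control period).
- cams.camera(name): name is "side" or "top" or "wrist"; returns a dict with "color" (420x560x3 uint8, blue, green, red), "depth" (420x560 float32, m along the optical axis (not along the pixel's ray), 0 where there is no reading), "fov_y" (degrees; the focal length in pixels is half the picture's height over the tangent of half this angle, whatever the lens; pixels are square), "cx", "cy" (the principal point, pixels), "view" (4x4, takes a point from world to camera coordinates). Camera axes: x right, y down, z forward; pixel columns grow to the right and rows downward; lengths in m; the calibration is good to about 2 mm. A picture is of the moment at which its call begins.
- robot.hand_in(): hands the job in; it is judged then, once.
The state is a dict: "time": time; "q": joint angles; "joint_velocities": joint speeds; "joint_torque": joint torques, N m; "position": TCP position; "tool_rot": TCP orientation; "ft_force": force on the tool from outside, world axes, zero at the start; "moment": the same for the moment, N m; "grip_width": finger opening in m; "grip_force": force on a finger pad.
Only numpy, scipy, OpenCV 4.12 (cv2) and the standard library are available. Lean on these libraries where they do the work, as an engineer would, in place of code of your own. Each camera call takes 0.05 s, during which the arm holds its last target. There are 200 camera calls.

## Working session

There is one attempt and no reset: what is moved stays moved. The work goes in short steps, Python scripts to look and compute and a shell command to move; the robot and the scene stay as the last step left them, time stands still between calls to the robot, and variables do not carry over. Pictures are saved under pics/ and viewed, at most 11 in all, crops included, and the job is handed in when it is done.

```bash
mkdir -p pics; cat > h.py <<'E'
import numpy as np,cv2
from rig import robot,cams
def grab(n,tag):
    c=cams.camera(n); np.savez(f'pics/{tag}.npz',**c); cv2.imwrite(f'pics/{tag}.png',c['color']); return c
def load(tag): return dict(np.load(f'pics/{tag}.npz'))
def world(c,u,v,d=None,z=None):
    f=210/np.tan(np.radians(float(c['fov_y']))/2); V=c['view']; R,t=V[:3,:3],V[:3,3]
    r=R.T@np.array([(u-c['cx'])/f,(v-c['cy'])/f,1]); o=-R.T@t
    if z is not None: return o+r*(z-o[2])/r[2]
    if d is None: d=c['depth'][int(round(v)),int(round(u))]
    return o+r*d
def proj(c,p):
    f=210/np.tan(np.radians(float(c['fov_y']))/2); q=c['view'][:3,:3]@np.array(p)+c['view'][:3,3]
    return f*q[0]/q[2]+c['cx'],f*q[1]/q[2]+c['cy']
E
python3 - <<'E'
from h import *
s=grab('side','s0');t=grab('top','t0')
for c in(s,t):print(c['fov_y'],c['cx'],c['cy'],np.round(c['view'],3).tolist())
o=robot.get_obs();print(o['time'],o['position'],o['tool_rot'],robot.nose_length)
E
```

```text
47.75672255358666 287.59557854191746 213.77231812550792 [[-0.997, -0.08, -0.001, 0.518], [-0.04, 0.506, -0.862, 0.091], [0.069, -0.859, -0.507, 1.14], [0.0, 0.0, 0.0, 1.0]]
57.432973608200044 277.65406418374846 209.69828634481516 [[-0.018, -1.0, -0.017, 0.02], [-0.986, 0.021, -0.167, 0.512], [0.167, 0.014, -0.986, 1.118], [0.0, 0.0, 0.0, 1.0]]
0.1 [0.209149   0.58832778 0.23870106] [ 1.70060303e-01  9.85433207e-01 -8.81295734e-04 -3.32836500e-04] 0.017
```

View pics/t0.png

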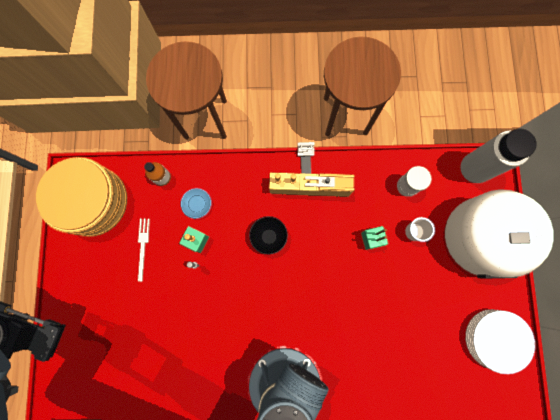

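View pics/s0.png

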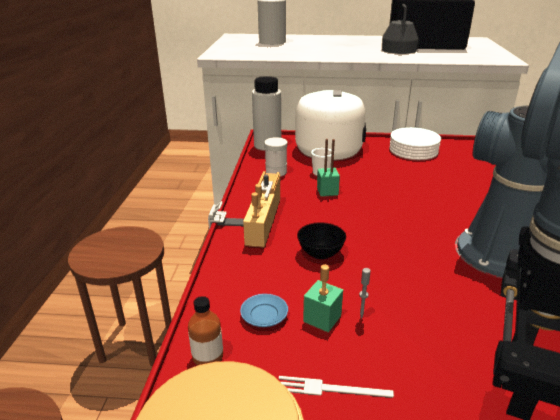

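The top view shows two green blocks: one at (194,239) and one at (375,237). The left one has the bamboo knob skewer in it, and the right one holds the dark chopsticks. A grey look-alike stands at (191,265). The rack is at (270–354, 173–194). I'll confirm these in a crop.

```bash
python3 - <<'E'
from h import *
t=load('t0');s=load('s0')
a=cv2.resize(t['color'][165:205,262:362],None,fx=8,fy=8,interpolation=cv2.INTER_CUBIC)
b=cv2.resize(t['color'][220:275,170:220],None,fx=5,fy=5,interpolation=cv2.INTER_CUBIC)
d=cv2.resize(s['color'][255:335,295:385],None,fx=3,fy=3,interpolation=cv2.INTER_CUBIC)
e=cv2.resize(s['color'][165:250,235:295],None,fx=3,fy=3,interpolation=cv2.INTER_CUBIC)
im=np.zeros((600,800,3),np.uint8);im[:320,:]=a
for m,x in((b,0),(d,260),(e,540)): im[322:322+m.shape[0],x:x+m.shape[1]]=m
cv2.imwrite('pics/c1.png',im)
E
```

```text
(no output)
```

View pics/c1.png

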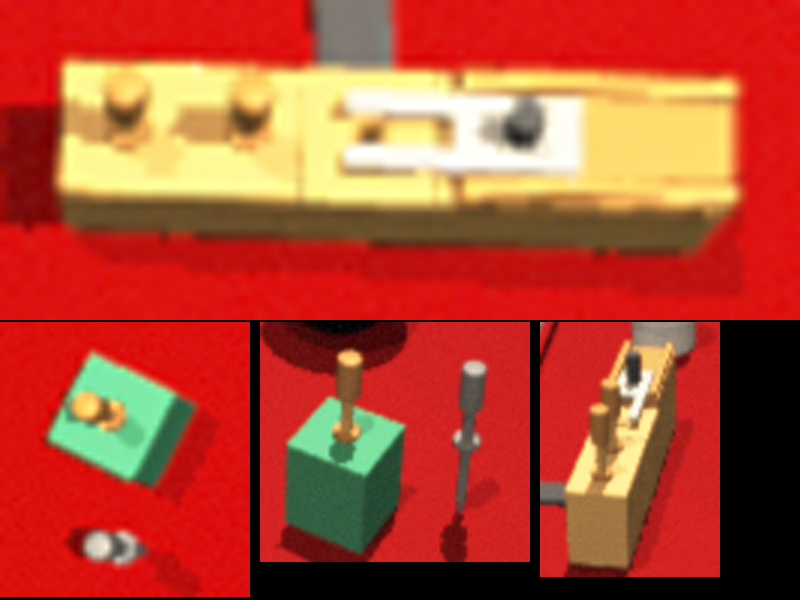

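Confirmed: the left green block holds the bamboo knob-headed skewer (top of its head at crop (87,405), i.e. top px (187.4,236.6)). The grey one beside it at (189.5,265) is the look-alike. The hole is at about (308.5,181.3), the lock knob at about (327.5,179), and the rack skewers at (278,176) and (293.5,176).

```bash
python3 - <<'E'
from h import *
t=load('t0')
for n,u,v in(('table',230,300),('tableR',300,215),('head',187,237),('holdertop',197,236),('hole_deck',302,185),('deck left',285,186),('knob',327,178),('sk1',278,176),('sk2',293,176),('deck R',345,180)):
    print(n,np.round(world(t,u,v),4))
print()
for n,u,v,z in(('head',187.4,236.6,.128),('greyhead',189.3,264.5,.12),('hole',308.5,181.3,.076),('knobtop',327.7,178.8,.116),('sk1',277.9,176,.138),('sk2',293.5,175.6,.138),
 ('rackTL',270,172.8,.076),('rackTR',354.3,175,.09),('rackBL',269.6,189,.076),('rackBR',354,190.3,.09),
 ('hcA',170+92/5,220+30/5,.066),('hcB',170+192/5,220+81/5,.066),('hcC',170+140/5,220+160/5,.066),('hcD',170+48/5,220+118/5,.066),('cup',420,229,.07),('dish',196,203,.018),('can',417,175,.105)):
    print(n,np.round(world(t,u,v,z=z),4))
# rack edges from colour on deck depth
s=load('s0')
for n,u,v in(('s head',324,268),('s deck',258,222)): print(n,np.round(world(s,u,v),4))
E
```

```text
table [0.2459 0.1594 0.0012]
tableR [ 0.5021 -0.0597 -0.0024]
head [0.4269 0.2624 0.126 ]
holdertop [0.4358 0.2489 0.0628]
hole_deck [ 0.5809 -0.0648  0.0724]
deck left [ 0.5793 -0.0141  0.0713]
knob [ 0.5899 -0.1349  0.115 ]
sk1 [0.5942 0.0055 0.1335]
sk2 [ 0.5919 -0.0368  0.1385]
deck R [ 0.591  -0.1918  0.0817]

head [0.4278 0.2608 0.128 ]
greyhead [0.351  0.2559 0.12  ]
hole [ 0.5909 -0.0843  0.076 ]
knobtop [ 0.5872 -0.1367  0.116 ]
sk1 [0.593  0.0057 0.138 ]
sk2 [ 0.5932 -0.0383  0.138 ]
rackTL [0.6196 0.0299 0.076 ]
rackTR [ 0.6035 -0.2184  0.09  ]
rackBL [0.5701 0.0318 0.076 ]
rackBR [ 0.5575 -0.2151  0.09  ]
hcA [0.4656 0.2742 0.066 ]
hcB [0.4342 0.2145 0.066 ]
hcC [0.3884 0.2444 0.066 ]
hcD [0.4141 0.2991 0.066 ]
cup [ 0.4423 -0.4046  0.07  ]
dish [0.5437 0.2639 0.018 ]
can [ 0.5954 -0.3961  0.105 ]
s head [0.4312 0.27   0.1288]
s deck [0.5875 0.0297 0.0738]
```

```bash
R='';
python3 -m pendant '[{"jaw":0.55,"linear":[0,0,0],"twist":6.62},{"jaw":0.55,"linear":[0,0,0],"twist":6.62},{"jaw":0.55,"linear":[0,0,0],"twist":6.62},{"jaw":0.55,"linear":[0,0,0],"twist":6.62},{"jaw":0.55,"linear":[0,0,0],"twist":6.62},{"jaw":0.55,"linear":[0,0,0],"twist":6.62},{"jaw":0.55,"linear":[0,0,0],"twist":6.62},{"jaw":0.55,"linear":[0,0,0],"twist":6.62},{"jaw":0.55,"linear":[0,0,0],"twist":6.62},{"jaw":0.55,"linear":[0,0,0],"twist":6.62},{"jaw":0.55,"linear":[0,0,0],"twist":6.62},{"jaw":0.55,"linear":[0,0,0],"twist":0}]'
python3 -m pendant '[{"jaw":0.55,"linear":[-2.95,1.7,0],"twist":0},{"jaw":0.55,"linear":[-2.95,1.7,0],"twist":0},{"jaw":0.55,"linear":[-2.95,1.7,0],"twist":0},{"jaw":0.55,"linear":[-2.95,1.7,0],"twist":0},{"jaw":0.55,"linear":[-2.95,1.7,0],"twist":0},{"jaw":0.55,"linear":[-2.95,1.7,0],"twist":0},{"jaw":0.55,"linear":[-2.95,1.7,0],"twist":0},{"jaw":0.55,"linear":[-2.95,1.7,0],"twist":0},{"jaw":0.55,"linear":[-2.95,1.7,0],"twist":0},{"jaw":0.55,"linear":[-2.95,1.7,0],"twist":0},{"jaw":0.55,"linear":[-2.95,1.7,0],"twist":0},{"jaw":0.55,"linear":[-2.95,1.7,0],"twist":0}]'
python3 -m pendant '[{"jaw":0.55,"linear":[-2.95,1.7,0],"twist":0},{"jaw":0.55,"linear":[-2.95,1.7,0],"twist":0},{"jaw":0.55,"linear":[-2.95,1.7,0],"twist":0},{"jaw":0.55,"linear":[-2.95,1.7,0],"twist":0},{"jaw":0.55,"linear":[-2.95,1.7,0],"twist":0},{"jaw":0.55,"linear":[-2.95,1.7,0],"twist":0},{"jaw":0.55,"linear":[-2.95,1.7,0],"twist":0},{"jaw":0.55,"linear":[-2.95,1.7,0],"twist":0},{"jaw":0.55,"linear":[-2.95,1.7,0],"twist":0},{"jaw":0.55,"linear":[-2.95,1.7,0],"twist":0},{"jaw":0.55,"linear":[-2.0,1.5,0],"twist":0},{"jaw":0.55,"linear":[0,0,0],"twist":0}]'
python3 - <<'E'
from h import *
w=grab('wrist','w0')
o=robot.get_obs();print(o['time'],o['position'],o['tool_rot'],np.round(o['q'],3))
for n,p in(('hole',(.589,-.0843,.076)),('knobtop',(.587,-.1367,.116)),('sk2',(.593,-.0383,.138))):print(n,proj(w,p))
E
```

```text
time: 1.1
position: [0.2093, 0.5885, 0.239]
tool_rot: [0.722, 0.691, -0.001, 0.0]
ft_force: [0.0, 0.2, 0.0]
grip_width: 0.0481
grip_force: 0.0
time: 2.1
position: [0.3988, 0.2251, 0.2396]
tool_rot: [0.721, 0.693, -0.0, -0.0]
ft_force: [0.9, 0.1, -0.3]
grip_width: 0.048
grip_force: 0.0
time: 3.1
position: [0.5734, -0.101, 0.2395]
tool_rot: [0.722, 0.692, 0.0, 0.003]
ft_force: [1.7, 0.5, 0.1]
grip_width: 0.0477
grip_force: 0.0
3.15 [ 0.57132154 -0.09838515  0.2391557 ] [7.21949085e-01 6.91945971e-01 1.59512925e-04 5.16236651e-04] [-0.363  0.466  1.55  -0.     1.124 -0.321]
hole (np.float64(292.99116901138405), np.float64(179.879235940627))
knobtop (np.float64(294.75518139018527), np.float64(244.6521588323854))
sk2 (np.float64(299.99292536909223), np.float64(132.6960127936665))
```

View pics/w0.png

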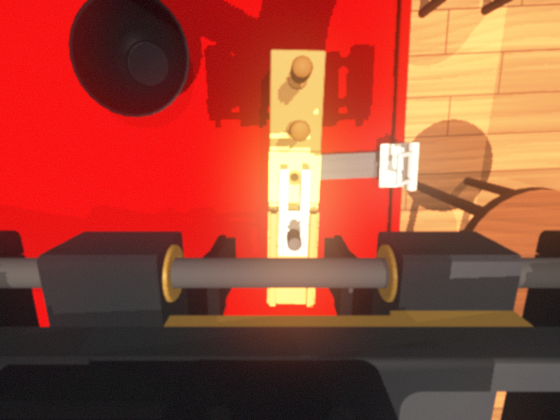

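```bash
python3 - <<'E'
from h import *
w=load('w0')
a=cv2.resize(w['color'][40:265,250:345],None,fx=2.6,fy=2.6,interpolation=cv2.INTER_CUBIC)
b=cv2.resize(w['color'][160:265,260:330],None,fx=5.5,fy=5.5,interpolation=cv2.INTER_CUBIC)
im=np.zeros((590,800,3),np.uint8);im[:a.shape[0],:a.shape[1]]=a;im[:b.shape[0],300:300+b.shape[1]]=b
cv2.imwrite('pics/c2.png',im); print(w['cx'],w['cy'],np.round(w['view'],3).tolist())
E
```

```text
279.4371265920241 208.4297377928483 [[0.999, -0.044, 0.005, -0.579], [-0.044, -0.968, 0.248, -0.103], [-0.007, -0.248, -0.969, 0.369], [0.0, 0.0, 0.0, 1.0]]
```

View pics/c2.png

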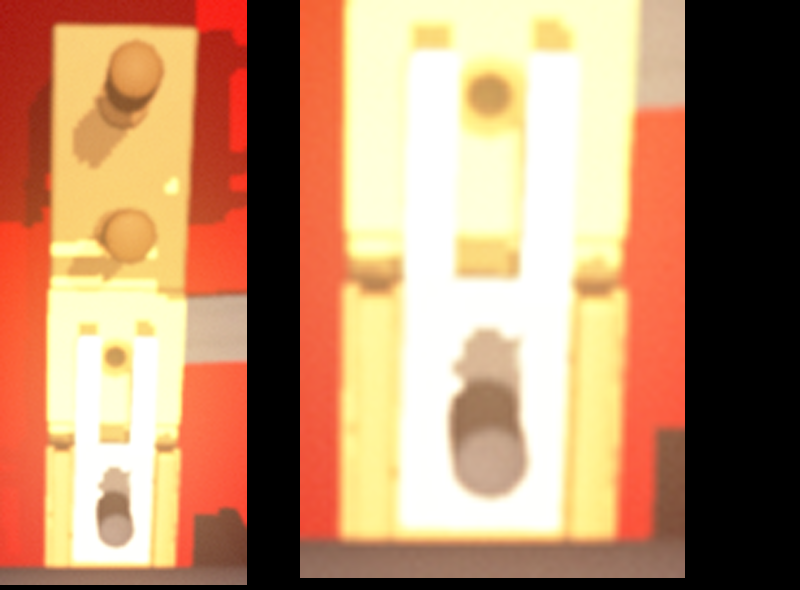

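The wrist view shows the hole at (294.4,177.3), the knob top at (294.4,244), and the rack skewer tops at (300,131.2) and (302.3,66.9).

```bash
python3 - <<'E'
from h import *
w=load('w0')
for n,u,v,z in(('hole',294.4,177.3,.0735),('knob',294.4,244,.116),('sk2',300,131.2,.138),('sk1',302.3,66.9,.138)):print(n,np.round(world(w,u-.0,v-.0,z=z),4), np.round(world(w,u,v),4))
E
```

```text
hole [ 0.5906 -0.0822  0.0735] [ 0.5918 -0.0864  0.0465]
knob [ 0.5867 -0.1361  0.116 ] [ 0.5867 -0.136   0.1162]
sk2 [ 0.593  -0.0372  0.138 ] [ 0.593  -0.0372  0.139 ]
sk1 [0.596  0.0078 0.138 ] [0.5958 0.0075 0.14  ]
```

```bash

python3 -m pendant '[{"jaw":0.55,"linear":[-1.85,0.85,0],"twist":0.8},{"jaw":0.55,"linear":[-1.85,0.85,0],"twist":0},{"jaw":0.55,"linear":[0,0,2],"twist":0},{"jaw":0.55,"linear":[0,0,3],"twist":0},{"jaw":0.55,"linear":[0,0,3],"twist":0},{"jaw":0.55,"linear":[0,0,2],"twist":0},{"jaw":0.55,"linear":[0,0,0],"twist":0},{"jaw":0.55,"linear":[0,0,0],"twist":0},{"jaw":0.55,"linear":[0,0,0],"twist":0}]'
```

```text
time: 3.9
position: [0.5858, -0.1333, 0.1407]
tool_rot: [0.726, 0.688, 0.0, 0.001]
ft_force: [-0.4, 0.3, -0.1]
grip_width: 0.0478
grip_force: 0.0
```

```bash

python3 -m pendant '[{"jaw":0.55,"linear":[-0.28,0.1,1.0],"twist":0},{"jaw":0.55,"linear":[0,0,1.0],"twist":0},{"jaw":0.55,"linear":[0,0,0.9],"twist":0},{"jaw":0.55,"linear":[0,0,0],"twist":0},{"jaw":0,"linear":[0,0,0],"twist":0},{"jaw":0,"linear":[0,0,0],"twist":0},{"jaw":0,"linear":[0,0,0],"twist":0},{"jaw":0,"linear":[0,0,0],"twist":0},{"jaw":0,"linear":[0,0,0],"twist":0},{"jaw":0,"linear":[0,0,0],"twist":0}]' 15
```

```text
time: 4.73
position: [0.5862, -0.1366, 0.1108]
tool_rot: [0.727, 0.687, 0.0, 0.0]
ft_force: [0.1, 0.3, -0.2]
grip_width: 0.0156
grip_force: 0.0
```

```bash

python3 -m pendant '[{"jaw":0,"linear":[0,0,0],"twist":0},{"jaw":0,"linear":[0,0,0],"twist":0},{"jaw":0,"linear":[-0.5,0,0],"twist":0},{"jaw":0,"linear":[-0.8,0,0],"twist":0},{"jaw":0,"linear":[-0.8,0,0],"twist":0},{"jaw":0,"linear":[-0.8,0,0],"twist":0},{"jaw":0,"linear":[-0.8,0,0],"twist":0},{"jaw":0,"linear":[-0.5,0,0],"twist":0},{"jaw":0,"linear":[-0.4,0,0],"twist":0},{"jaw":0,"linear":[0,0,0],"twist":0},{"jaw":0,"linear":[0,0,0],"twist":0},{"jaw":0,"linear":[0,0,0],"twist":0}]' 15
```

```text
time: 5.73
position: [0.583, -0.1793, 0.1106]
tool_rot: [0.727, 0.686, 0.002, -0.003]
ft_force: [-1.0, 9.5, 7.1]
grip_width: 0.0135
grip_force: 15.0
```

```bash

python3 -m pendant '[{"jaw":0.55,"linear":[0,0,0],"twist":0},{"jaw":0.55,"linear":[0,0,0],"twist":0},{"jaw":0.55,"linear":[0,0,0],"twist":0},{"jaw":0.55,"linear":[0,0,-2],"twist":0},{"jaw":0.55,"linear":[0,0,-3],"twist":0},{"jaw":0.55,"linear":[0,0,-3],"twist":0},{"jaw":0.55,"linear":[0,0,-3],"twist":0},{"jaw":0.55,"linear":[0,0,-2],"twist":0},{"jaw":0.55,"linear":[0,0,0],"twist":0},{"jaw":0.55,"linear":[0,0,0],"twist":0},{"jaw":0.55,"linear":[0,0,0],"twist":0}]' 
python3 - <<'E'
from h import *
t=grab('top','t1');w=grab('wrist','w1')
a=cv2.resize(t['color'][165:205,262:362],None,fx=8,fy=8,interpolation=cv2.INTER_CUBIC)
b=cv2.resize(w['color'][60:210,250:345],None,fx=1.8,fy=1.8)
b=cv2.resize(w['color'][20:260,200:400],None,fx=1.1,fy=1.1,interpolation=cv2.INTER_CUBIC)
im=np.zeros((600,800,3),np.uint8);im[:320]=a;im[322:322+b.shape[0],:b.shape[1]]=b;cv2.imwrite('pics/c3.png',im)
print(robot.get_obs()['position'])
E
```

```text
time: 6.65
position: [0.5829, -0.1828, 0.2396]
tool_rot: [0.727, 0.687, -0.0, -0.001]
ft_force: [-0.6, -0.3, 0.4]
grip_width: 0.0478
grip_force: 0.0
[ 0.5825371  -0.1823713   0.23869605]
```

View pics/c3.png

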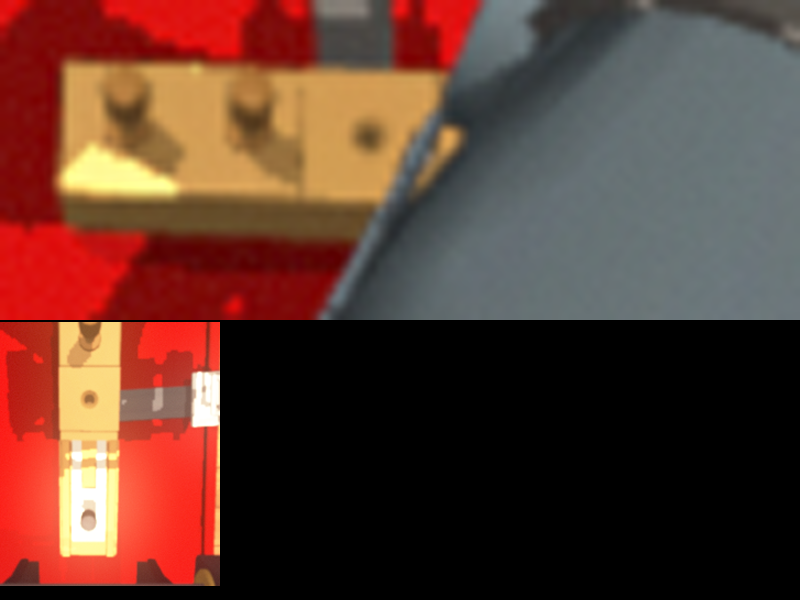

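```bash

python3 -m pendant '[{"jaw":0.55,"linear":[3.3,-1.37,0],"twist":0},{"jaw":0.55,"linear":[3.3,-1.37,0],"twist":0},{"jaw":0.55,"linear":[3.3,-1.37,0],"twist":0},{"jaw":0.55,"linear":[3.3,-1.37,0],"twist":0},{"jaw":0.55,"linear":[3.3,-1.37,0],"twist":0},{"jaw":0.55,"linear":[3.3,-1.37,0],"twist":0},{"jaw":0.55,"linear":[3.3,-1.37,0],"twist":0},{"jaw":0.55,"linear":[3.3,-1.37,0],"twist":0},{"jaw":0.55,"linear":[3.3,-1.37,0],"twist":0},{"jaw":0.55,"linear":[3.3,-1.37,0],"twist":0},{"jaw":0.55,"linear":[3.3,-1.37,0],"twist":0},{"jaw":0.55,"linear":[3.3,-1.37,0],"twist":0}]'
python3 -m pendant '[{"jaw":0.55,"linear":[0,0,0],"twist":0},{"jaw":0.55,"linear":[0,0,0],"twist":0},{"jaw":0.55,"linear":[0,0,0],"twist":0}]'
python3 - <<'E'
from h import *
w1=load('w1')
print('hole',world(w1,280.9,90,z=.0735))
g=cv2.cvtColor(w1['color'],cv2.COLOR_BGR2GRAY)[80:101,270:292]
m=(g<np.median(g)-35); ys,xs=np.nonzero(m);print(xs.mean()+270,ys.mean()+80,m.sum(),world(w1,xs.mean()+270,ys.mean()+80,z=.0735))
w=grab('wrist','w2');o=robot.get_obs();print(o['position'],o['tool_rot'])
u,v=proj(w,(.4278,.2608,.128));print(u,v)
x0,y0=int(u)-50,max(0,int(v)-60);print(x0,y0)
cv2.imwrite('pics/c4.png',cv2.resize(w['color'][y0:y0+120,x0:x0+110],None,fx=5,fy=5,interpolation=cv2.INTER_CUBIC))
E
```

```text
time: 7.75
position: [0.4401, 0.2234, 0.2393]
tool_rot: [0.727, 0.687, -0.001, -0.001]
ft_force: [0.4, -0.1, -0.0]
grip_width: 0.048
grip_force: 0.0
time: 8.0
position: [0.4413, 0.2218, 0.2397]
tool_rot: [0.726, 0.687, -0.001, -0.0]
ft_force: [-0.4, -0.1, -0.4]
grip_width: 0.0476
grip_force: 0.0
hole [ 0.59020278 -0.0813226   0.0735    ]
281.10091743119267 88.39449541284404 109 [ 0.59046677 -0.07993815  0.0735    ]
[0.44168314 0.22127526 0.23987884] [ 7.26807398e-01  6.86841015e-01 -6.50345581e-04 -4.62831079e-05]
259.2396260394156 164.86925688060433
209 104
```

View pics/c4.png

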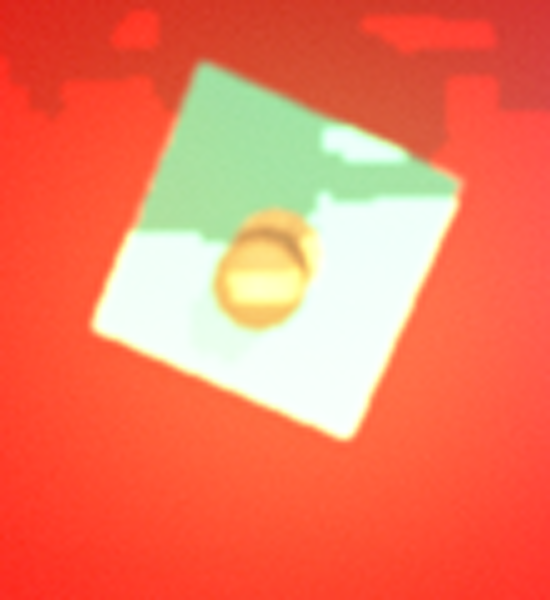

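Head top is at about (261.4,160) in the wrist picture, and the skewer is upright.

```bash
python3 - <<'E'
from h import *
w=load('w2')
print(world(w,261.4,160,z=.126),world(w,261.4,160))
t=load('t1');print(world(t,308.25,182,z=.0735),world(load('t0'),293.5,175.6,z=.138))
E
```

```text
[0.4296924  0.26441487 0.126     ] [0.42976869 0.2645292  0.12721131]
[ 0.58941537 -0.08365547  0.0735    ] [ 0.59318056 -0.03829304  0.138     ]
```

```bash

python3 -m pendant '[{"jaw":0.55,"linear":[2.1,-0.7,0],"twist":0},{"jaw":0.55,"linear":[2.1,-0.75,0],"twist":0},{"jaw":0.55,"linear":[0,0,2],"twist":0},{"jaw":0.55,"linear":[0,0,3],"twist":0},{"jaw":0.55,"linear":[0,0,3],"twist":0},{"jaw":0.55,"linear":[0,0,1],"twist":0},{"jaw":0.55,"linear":[0,0,0],"twist":0},{"jaw":0.55,"linear":[0,0,0],"twist":0},{"jaw":0.55,"linear":[0,0,0],"twist":0}]'
```

```text
time: 8.8
position: [0.4308, 0.2646, 0.1517]
tool_rot: [0.727, 0.687, 0.001, 0.001]
ft_force: [0.6, 0.5, 0.6]
grip_width: 0.0479
grip_force: 0.0
```

```bash

python3 -m pendant '[{"jaw":0.55,"linear":[0,-0.12,1.4],"twist":0},{"jaw":0.55,"linear":[0,0,1.4],"twist":0},{"jaw":0.55,"linear":[0,0,1.4],"twist":0},{"jaw":0.55,"linear":[0,0,0],"twist":0},{"jaw":0,"linear":[0,0,0],"twist":0},{"jaw":0,"linear":[0,0,0],"twist":0},{"jaw":0,"linear":[0,0,0],"twist":0},{"jaw":0,"linear":[0,0,0],"twist":0},{"jaw":0,"linear":[0,0,0],"twist":0},{"jaw":0,"linear":[0,0,0],"twist":0},{"jaw":0,"linear":[0,0,0],"twist":0},{"jaw":0,"linear":[0,0,0],"twist":0}]' 20
```

```text
time: 9.8
position: [0.4284, 0.2651, 0.1089]
tool_rot: [0.727, 0.687, 0.0, 0.0]
ft_force: [-1.2, -0.0, 4.6]
grip_width: 0.0154
grip_force: 20.0
```

```bash

python3 -m pendant '[{"jaw":0,"linear":[0,0,-0.5],"twist":0},{"jaw":0,"linear":[0,0,-0.8],"twist":0},{"jaw":0,"linear":[0,0,-1.2],"twist":0},{"jaw":0,"linear":[0,0,-1.5],"twist":0},{"jaw":0,"linear":[0,0,-1.5],"twist":0},{"jaw":0,"linear":[0,0,-1.5],"twist":0},{"jaw":0,"linear":[0,0,-1.5],"twist":0},{"jaw":0,"linear":[0,0,-1.5],"twist":0},{"jaw":0,"linear":[0,0,0],"twist":0},{"jaw":0,"linear":[0,0,0],"twist":0}]' 20
python3 - <<'E'
from h import *
s=grab('side','s2');w=grab('wrist','w3')
a=cv2.resize(s['color'][150:350,240:440],None,fx=2,fy=2,interpolation=cv2.INTER_CUBIC)
b=cv2.resize(w['color'][60:300,180:380],None,fx=1.9,fy=1.9,interpolation=cv2.INTER_CUBIC)
im=np.zeros((600,800,3),np.uint8);im[:400,:400]=a;im[:b.shape[0],410:410+b.shape[1]]=b;cv2.imwrite('pics/c5.png',im)
print(robot.get_obs()['position'])
E
```

```text
time: 10.63
position: [0.4285, 0.2651, 0.2094]
tool_rot: [0.727, 0.687, 0.001, 0.0]
ft_force: [0.3, 1.1, -0.1]
grip_width: 0.0155
grip_force: 20.0
[0.42749813 0.26469219 0.20800198]
```

View pics/c5.png

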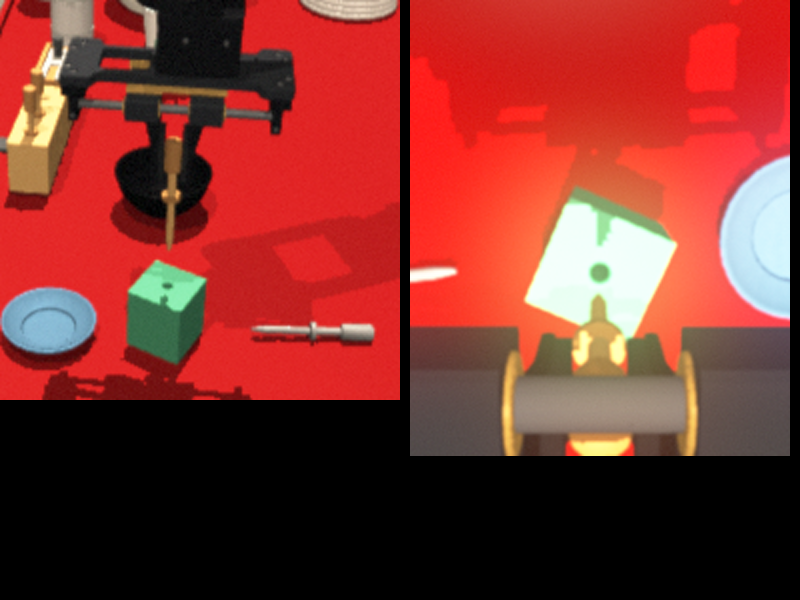

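```bash
python3 - <<'E'
from h import *
w=load('w3');s=load('s2')
print('point wrist',world(w,279.5,216.3,z=.106),w['depth'][218,279],world(w,279.5,218))
print('side@x.43',[world(s,325,274.,z=z) for z in(.104,.108)])
print('head side', world(s,240+174/2,150+155/2))
t=load('t1'); cv2.imwrite('pics/g.png',t['color']); print('grey t1 depth',load('t0')['depth'][264,189],t['depth'][264,189], 'w2 grey', proj(load('w2'),(.351,.256,.12)))
E
```

```text
point wrist [0.42862618 0.26248006 0.106     ] 0.23457326 [0.42889399 0.26734434 0.12810608]
side@x.43 [array([0.42854021, 0.25558931, 0.104     ]), array([0.42863324, 0.26078654, 0.108     ])]
head side [0.42925148 0.26885799 0.21604634]
grey t1 depth 1.0643501 0.3621661 w2 grey (np.float64(169.08697262227543), np.float64(174.64382784673015))
```

```bash

python3 -m pendant '[{"jaw":0,"linear":[-1.4,0,-0.5],"twist":0},{"jaw":0,"linear":[-2.5,0,-0.5],"twist":0},{"jaw":0,"linear":[-3.0,0,-0.5],"twist":0},{"jaw":0,"linear":[-3.2,0,0],"twist":0},{"jaw":0,"linear":[-3.2,0,0],"twist":0},{"jaw":0,"linear":[-3.2,0,0],"twist":0},{"jaw":0,"linear":[-3.2,0,0],"twist":0},{"jaw":0,"linear":[-3.2,0,0],"twist":0},{"jaw":0,"linear":[-3.2,0,0],"twist":0},{"jaw":0,"linear":[-3.0,0,0],"twist":0},{"jaw":0,"linear":[-2.7,0,0],"twist":0},{"jaw":0,"linear":[-2.0,0,0],"twist":0}]' 20
python3 -m pendant '[{"jaw":0,"linear":[0,0,0],"twist":0},{"jaw":0,"linear":[0,1.5,0],"twist":0},{"jaw":0,"linear":[0,2.5,0],"twist":0},{"jaw":0,"linear":[0,2.5,0],"twist":0},{"jaw":0,"linear":[0,2.5,0],"twist":0},{"jaw":0,"linear":[0,2.5,0],"twist":0},{"jaw":0,"linear":[0,2.5,0],"twist":0},{"jaw":0,"linear":[0,2.0,0],"twist":0},{"jaw":0,"linear":[0,1.5,0],"twist":0},{"jaw":0,"linear":[0,0.5,0],"twist":0},{"jaw":0,"linear":[0,0,0],"twist":0},{"jaw":0,"linear":[0,0,0],"twist":0}]' 20
python3 - <<'E'
from h import *
o=robot.get_obs();print(o['position'],o['tool_rot'],o['grip_width'])
E
```

```text
time: 11.73
position: [0.4085, -0.0745, 0.2226]
tool_rot: [0.727, 0.686, -0.001, -0.001]
ft_force: [0.2, 0.9, 0.1]
grip_width: 0.0151
grip_force: 20.0
time: 12.73
position: [0.5876, -0.0817, 0.2225]
tool_rot: [0.726, 0.687, -0.001, -0.002]
ft_force: [-0.2, 0.4, -0.6]
grip_width: 0.015
grip_force: 20.0
[ 0.58763104 -0.08166297  0.22248886] [ 0.72637353  0.68729805 -0.00079224 -0.00150241] 0.01500081723977869
```

```bash

python3 -m pendant '[{"jaw":0,"linear":[0.18,0.23,1],"twist":0},{"jaw":0,"linear":[0,0,1],"twist":0},{"jaw":0,"linear":[0,0,0.8],"twist":0},{"jaw":0,"linear":[0,0,0.4],"twist":0},{"jaw":0,"linear":[0,0,0],"twist":0},{"jaw":0,"linear":[0,0,0],"twist":0},{"jaw":0,"linear":[0,0,0],"twist":0}]' 20
python3 - <<'E'
from h import *
o=robot.get_obs();print(o['position'])
s=grab('side','s3');w=grab('wrist','w4');t=grab('top','t4')
a=cv2.resize(s['color'][140:250,230:320],None,fx=4.4,fy=4.4,interpolation=cv2.INTER_CUBIC)
b=cv2.resize(w['color'][130:250,240:330],None,fx=4.4,fy=4.4,interpolation=cv2.INTER_CUBIC)
im=np.zeros((600,800,3),np.uint8);im[:a.shape[0],:a.shape[1]]=a;im[:b.shape[0],400:400+b.shape[1]]=b;cv2.imwrite('pics/c6.png',im)
print('hole s',proj(s,(.590,-.082,.076)),'w',proj(w,(.590,-.082,.076)))
E
```

```text
time: 13.32
position: [0.5915, -0.0811, 0.1917]
tool_rot: [0.727, 0.687, 0.0, 0.0]
ft_force: [-0.9, 0.4, -0.6]
grip_width: 0.0153
grip_force: 20.0
[ 0.591541   -0.08110975  0.19172133]
hole s (np.float64(262.8420629682734), np.float64(198.48597972115746)) w (np.float64(276.43883046277887), np.float64(210.54644080085083))
```

View pics/c6.png

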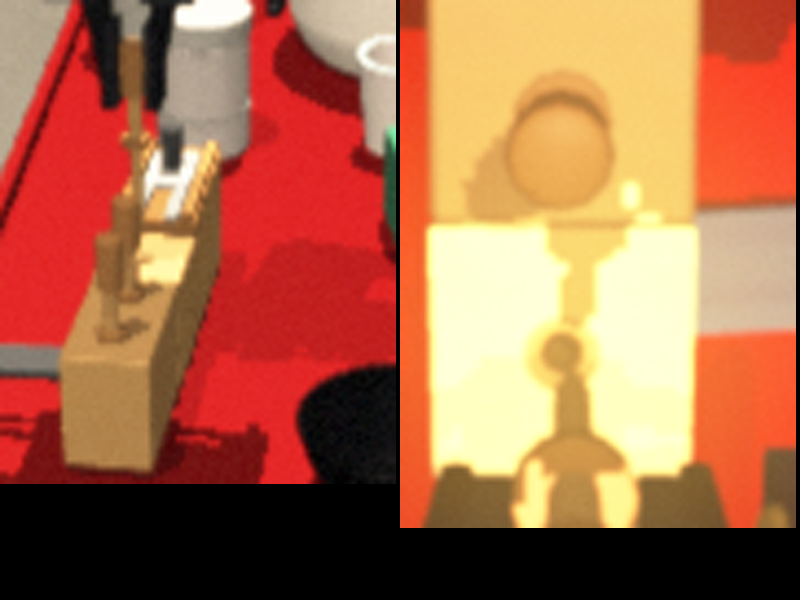

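```bash
python3 - <<'E'
from h import *
w=load('w4')
print('hole',world(w,277,210,z=.074),world(w,277,210,z=.076))
# skewer axis: predicted pixels for TCP-based axis, for x offsets
for z in(.088,.1,.12): print(z,proj(w,(.5915,-.0811-.0025,z)),[world(w,279.1,v,z=z)[:2].round(4) for v in(212,220)])
print(world(w,400*0+240+572/4.4-400/4.4,235,z=.145))
E
```

```text
hole [ 0.59046239 -0.08206279  0.074     ] [ 0.59050567 -0.08154746  0.076     ]
0.088 (np.float64(278.2701564051198), np.float64(216.04050864230615)) [array([ 0.5924, -0.0802]), array([ 0.592, -0.087])]
0.1 (np.float64(278.23145367256143), np.float64(220.17546784365953)) [array([ 0.5926, -0.0771]), array([ 0.5922, -0.0835])]
0.12 (np.float64(278.1581786235082), np.float64(228.0040969425346)) [array([ 0.5929, -0.0718]), array([ 0.5925, -0.0777])]
[ 0.59235929 -0.08033794  0.145     ]
```

```bash

python3 -m pendant '[{"jaw":0,"linear":[0.05,-0.15,0],"twist":0},{"jaw":0,"linear":[0,0,0.6],"twist":0},{"jaw":0,"linear":[0,0,0.6],"twist":0},{"jaw":0,"linear":[0,0,0.6],"twist":0},{"jaw":0,"linear":[0,0,0.6],"twist":0},{"jaw":0,"linear":[0,0,0],"twist":0},{"jaw":0,"linear":[0,0,0],"twist":0}]' 20
```

```text
time: 14.05
position: [0.5895, -0.0802, 0.1667]
tool_rot: [0.727, 0.687, -0.0, -0.001]
ft_force: [0.8, -0.2, -0.6]
grip_width: 0.0154
grip_force: 20.0
```

```bash

python3 -m pendant '[{"jaw":0,"linear":[0,0,0.5],"twist":0},{"jaw":0,"linear":[0,0,0.5],"twist":0},{"jaw":0,"linear":[0,0,0.5],"twist":0},{"jaw":0,"linear":[0,0,0.5],"twist":0},{"jaw":0,"linear":[0,0,0],"twist":0},{"jaw":0,"linear":[0,0,0],"twist":0}]' 20
```

```text
time: 14.55
position: [0.5896, -0.0803, 0.147]
tool_rot: [0.727, 0.687, -0.0, -0.0]
ft_force: [0.6, -0.2, 0.0]
grip_width: 0.0147
grip_force: 20.0
```

```bash

python3 -m pendant '[{"jaw":0,"linear":[0,0,0.5],"twist":0},{"jaw":0,"linear":[0,0,0.5],"twist":0},{"jaw":0,"linear":[0,0,0.5],"twist":0},{"jaw":0,"linear":[0,0,0.5],"twist":0},{"jaw":0,"linear":[0,0,0.3],"twist":0},{"jaw":0,"linear":[0,0,0],"twist":0},{"jaw":0,"linear":[0,0,0],"twist":0}]' 20
```

```text
time: 15.13
position: [0.5898, -0.0803, 0.1242]
tool_rot: [0.727, 0.687, -0.0, -0.0]
ft_force: [-0.3, 0.3, -0.5]
grip_width: 0.0151
grip_force: 20.0
```

```bash

python3 -m pendant '[{"jaw":0,"linear":[0,0,0.3],"twist":0},{"jaw":0,"linear":[0,0,0.3],"twist":0},{"jaw":0,"linear":[0,0,0.1],"twist":0},{"jaw":0,"linear":[0,0,0],"twist":0},{"jaw":0,"linear":[0,0,0],"twist":0},{"jaw":0,"linear":[0,0,0],"twist":0}]' 20
```

```text
time: 15.63
position: [0.5903, -0.0805, 0.1188]
tool_rot: [0.727, 0.687, 0.0, 0.001]
ft_force: [-1.7, 0.3, 6.6]
grip_width: 0.0154
grip_force: 20.0
```

```bash

python3 -m pendant '[{"jaw":0.5,"linear":[0,0,0],"twist":0},{"jaw":0.5,"linear":[0,0,0],"twist":0},{"jaw":0.5,"linear":[0,0,0],"twist":0},{"jaw":0.5,"linear":[0,0,0],"twist":0},{"jaw":0.5,"linear":[0,0,-1.5],"twist":0},{"jaw":0.5,"linear":[0,0,-2.5],"twist":0},{"jaw":0.5,"linear":[0,0,-2.5],"twist":0},{"jaw":0.5,"linear":[0,0,-2.5],"twist":0},{"jaw":0.5,"linear":[-3,0,0],"twist":0},{"jaw":0.5,"linear":[-3,0,0],"twist":0},{"jaw":0.5,"linear":[-2.6,0,0],"twist":0},{"jaw":0.5,"linear":[-1.2,0,0],"twist":0}]'
python3 -m pendant '[{"jaw":0.5,"linear":[0,0,0],"twist":0},{"jaw":0.5,"linear":[0,0,0],"twist":0}]'
python3 - <<'E'
from h import *
o=robot.get_obs();print(o['position'])
s=grab('side','s5');w=grab('wrist','w5')
a=cv2.resize(s['color'][140:250,230:320],None,fx=4.4,fy=4.4,interpolation=cv2.INTER_CUBIC)
b=cv2.resize(w['color'][40:290,190:370],None,fx=2.2,fy=2.2,interpolation=cv2.INTER_CUBIC)
im=np.zeros((600,800,3),np.uint8);im[:a.shape[0],:a.shape[1]]=a;im[:b.shape[0],400:400+b.shape[1]]=b;cv2.imwrite('pics/c7.png',im)
print('knob',proj(w,(.585,-.179,.116)),'head',proj(w,(.5905,-.082,.138)))
E
```

```text
time: 16.63
position: [0.5845, -0.1813, 0.2076]
tool_rot: [0.727, 0.686, -0.0, 0.001]
ft_force: [0.0, 0.7, -0.1]
grip_width: 0.0434
grip_force: 0.0
time: 16.8
position: [0.584, -0.1779, 0.207]
tool_rot: [0.727, 0.687, 0.0, -0.001]
ft_force: [0.3, 0.9, -0.0]
grip_width: 0.0433
grip_force: 0.0
[ 0.58402103 -0.17789762  0.20701895]
knob (np.float64(279.94395963221876), np.float64(219.95293069256647)) head (np.float64(279.9207705750245), np.float64(82.54774290971584))
```

View pics/c7.png

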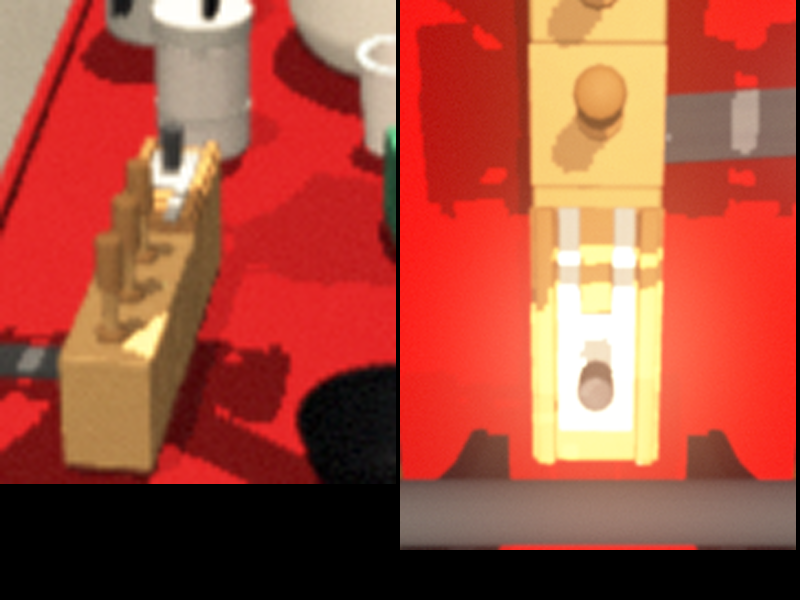

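The skewer is seated, level and in line with the two fixed ones. The knob top is at (279,219), directly below the tool, so I'll shut the lock now.

```bash

python3 -m pendant '[{"jaw":0.5,"linear":[0,0.05,2.5],"twist":0},{"jaw":0.5,"linear":[0,0,3],"twist":0},{"jaw":0.5,"linear":[0,0,2.5],"twist":0},{"jaw":0.5,"linear":[0,0,1.6],"twist":0},{"jaw":0.5,"linear":[0,0,0],"twist":0},{"jaw":0,"linear":[0,0,0],"twist":0},{"jaw":0,"linear":[0,0,0],"twist":0},{"jaw":0,"linear":[0,0,0],"twist":0},{"jaw":0,"linear":[0,0,0],"twist":0},{"jaw":0,"linear":[0,0,0],"twist":0},{"jaw":0,"linear":[0,0,0],"twist":0},{"jaw":0,"linear":[0,0,0],"twist":0}]' 15
python3 -m pendant '[{"jaw":0,"linear":[0,0,0],"twist":0},{"jaw":0,"linear":[0.5,0,0],"twist":0},{"jaw":0,"linear":[0.8,0,0],"twist":0},{"jaw":0,"linear":[0.8,0,0],"twist":0},{"jaw":0,"linear":[0.8,0,0],"twist":0},{"jaw":0,"linear":[0.8,0,0],"twist":0},{"jaw":0,"linear":[0.5,0,0],"twist":0},{"jaw":0,"linear":[0.3,0,0],"twist":0},{"jaw":0,"linear":[0.1,0,0],"twist":0},{"jaw":0,"linear":[0,0,0],"twist":0},{"jaw":0,"linear":[0,0,0],"twist":0}]' 15
```

```text
time: 17.9
position: [0.5833, -0.178, 0.1121]
tool_rot: [0.726, 0.687, -0.001, -0.001]
ft_force: [-5.6, -0.2, 5.8]
grip_width: 0.013
grip_force: 15.0
time: 18.82
position: [0.5861, -0.133, 0.1121]
tool_rot: [0.726, 0.687, -0.001, -0.001]
ft_force: [-5.0, -2.8, 4.3]
grip_width: 0.0136
grip_force: 15.0
```

```bash

python3 -m pendant '[{"jaw":0,"linear":[0.2,0,0],"twist":0},{"jaw":0,"linear":[0,0,0],"twist":0},{"jaw":0.5,"linear":[0,0,0],"twist":0},{"jaw":0.5,"linear":[0,0,0],"twist":0},{"jaw":0.5,"linear":[0,0,0],"twist":0},{"jaw":0.5,"linear":[0,0,-2],"twist":0},{"jaw":0.5,"linear":[0,0,-3],"twist":0},{"jaw":0.5,"linear":[0,0,-3],"twist":0},{"jaw":0.5,"linear":[-2,0,-2],"twist":0},{"jaw":0.5,"linear":[-2,0,0],"twist":0},{"jaw":0.5,"linear":[0,0,0],"twist":0},{"jaw":0.5,"linear":[0,0,0],"twist":0}]' 
python3 - <<'E'
from h import *
o=robot.get_obs();print(o['time'],o['position'])
s=grab('side','s6');w=grab('wrist','w6')
a=cv2.resize(s['color'][140:350,230:390],None,fx=2.4,fy=2.4,interpolation=cv2.INTER_CUBIC)
b=cv2.resize(w['color'][40:240,210:350],None,fx=2.8,fy=2.8,interpolation=cv2.INTER_CUBIC)
im=np.zeros((600,800,3),np.uint8);im[:a.shape[0],:a.shape[1]]=a;im[:b.shape[0],400:400+b.shape[1]]=b;cv2.imwrite('pics/c8.png',im)
E
```

```text
time: 19.82
position: [0.5857, -0.1707, 0.2118]
tool_rot: [0.727, 0.687, 0.001, 0.0]
ft_force: [-0.1, -0.1, 0.2]
grip_width: 0.0436
grip_force: 0.0
19.8167 [ 0.58570962 -0.17066198  0.21183002]
```

View pics/c8.png

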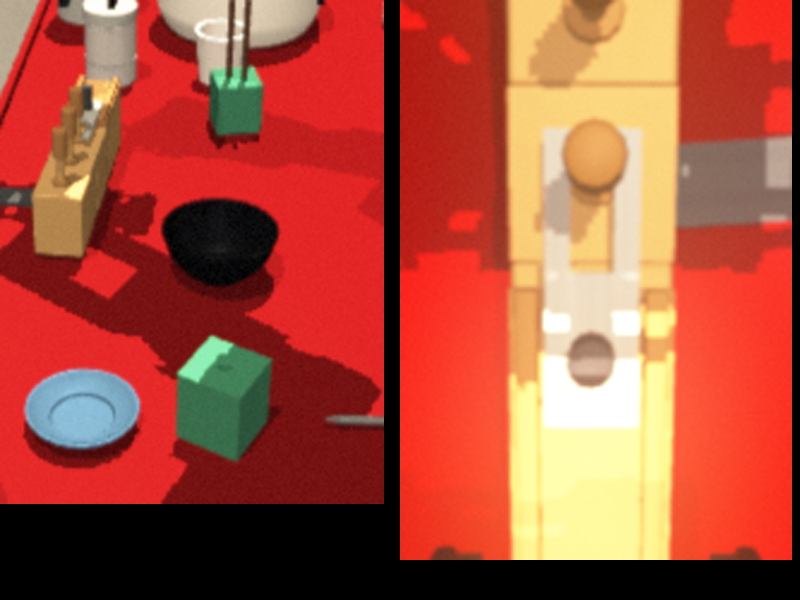

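The fork is round the neck, the holder is upright and the gripper is clear. I'll check the knob-to-head distance, which should be 52 mm, before handing in.

```bash
python3 - <<'E'
from h import *
w=load('w6')
k=world(w,210+190/2.8,40+360/2.8,z=.116);h=world(w,210+195/2.8,40+150/2.8,z=.138);print(k,h,np.linalg.norm((k-h)[:2]))
if np.linalg.norm((k-h)[:2])<.056: print(robot.hand_in())
E
```

```text
[ 0.5869167  -0.13231762  0.116     ] [ 0.59123185 -0.08090462  0.138     ] 0.051593768607833865
the job is handed in; nothing more can be done
None
```

The skewer is fully home in the rack hole with the lock bar shut round its neck, and the job is handed in at about 20 s. No verdict came back. The listed bystanders I could see afterwards stand where they were, but the unlisted grey look-alike skewer, upright at the start, was lying on the tray by the time I lifted the skewer; I can't say whether the arm knocked it.

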